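# Slide the serving board out from under the stopper stack

### The job

Two small stacks stand on beech serving boards behind pairs of posts. Slide the board out from under the stack that has the dark stopper on top: draw it by its grip block straight out between its two posts until it is wholly past them and lies flat on the deck, and let go. Everything that stood on it must stay behind, upright and in place, without being lifted; leave the other board where it is.

Things in the scene. Friction and masses are not known exactly. Their poses are not given: they have to be found in the camera images.
- grip_a (a point): Centre of the grip block of the beech board under the stopper stack, 24 mm above the deck. x: along the board to the stack, z up. Block 36 mm long (x), 24 wide, sides straight down to the deck, top 38 mm above it. A 24 mm neck joins it to the blade, 76 wide, 10 thick, from 35 to 177 mm ahead (+x). About 0.15 kg, loose on the deck. Pulling it 135 mm to -x brings it all past the posts; the way is free.
- mat_mid (a point): Centre of the cork mat on that board, 110 (x) x 130 (y) x 10 mm, 15 mm above the deck at first, 5 when on it; x as the board's. Two fixed posts, 16 mm thick, 45 high, stand 4 mm in front of it (-x; their axes 67 mm from this point, 52 mm left and right): the blade passes between with 6 mm each side, the mat is held back. A loose saucer, 98 across, 16 high, stands on the mat.
- stopper_mid (a point): Centre of the dark silicone stopper standing loose in the middle of the saucer: a plug 30 mm high, 28 mm across at the foot, 42 mm at its head, z axis up; its top is 62 mm above the deck at the start.
- grip_b (a point): Grip block of the other, identical beech board, which lies under the stack with a cup and stays where it is. Same point and axes as on the first board.
Things that resemble listed ones, but are neither listed nor needed, are in the scene too. What is shaped like the part that bears mat_mid but pink or red is not meant.

How it is judged (in metres and radians):
At the end, for the whole second after the job is handed in: The board lies flat on the deck, clear of the mat (grip block's centre more than 236 mm from the mat's centre, horizontally) and at rest; the mat lies flat on the deck within 30 mm of its start; the stopper stands upright (10 degrees) on the saucer, within 25 mm of the mat's centre (horizontal distance between grip_a and mat_mid above 0.236 m and angle between grip_a's own z axis and vertical below 0.12 rad and height (world z) of grip_a below 0.032 m and height (world z) of mat_mid below 0.009 m and angle between mat_mid's own z axis and vertical below 0.1 rad and distance of mat_mid from where it was at the start of the episode below 0.03 m and horizontal distance between stopper_mid and mat_mid below 0.025 m and angle between stopper_mid's own z axis and vertical below 0.17 rad and height (world z) of stopper_mid above 0.03 m and linear speed of each of board_a, stopper below 0.02 m/s); the robot touches nothing.
It fails at once if the mat with what stands on it is lifted (height (world z) of mat_mid above 0.032 m).
It fails at once if the stopper is toppled (angle between stopper_mid's own z axis and vertical above 0.6 rad).
It fails at once if the other board is shifted by more than 15 mm (distance of grip_b from where it was at the start of the episode above 0.015 m).
It also fails if it takes over 35 s, if anything falls off the work surface, if the arm or the gripper's body presses on something with over 40 N, if the wrist force passes 120 N, or if a joint passes its speed limit or range.

### The arm

A 6-joint arm with a two-finger parallel gripper is mounted at the origin on the work surface. World frame = base frame: x ahead of the robot, y to its left, z up, the work surface at z = 0. Lengths are in mm, angles in rad, forces in N, time in s.
With the tool pointing down it reaches from about 275 to 1000 mm from the base axis. Payload 8.4 kg.
Tool frame: the origin (TCP) lies at the very end of the fingers, on their centre line; the grasp point (between the pads) lies 19 mm behind it; z points along the fingers, x is the direction in which the jaws open and shut, and the axes are right-handed (so a half turn about z gives the same grasp; the last joint's range is limited). The gripper opens to 85 mm and grips with 20 to 120 N. Pads are 22 mm wide; open, the fingers measure 114 mm over their backs; the gripper's body (76 mm by 85 mm) begins 54 mm behind the grasp point. The pads swing forward as they close: fully open they stand 13 mm farther back than shut.
Start: joints at [1.212, 0.353, 1.633, -0, 1.155, -0.002], TCP at [218.297, 585.64, 231.281] pointing down, gripper open.
Joint ranges: [-2.63, 2.63], [-0.92, 2.1], [0.06, 2.66], [-1.3, 4.44], [0, 2.69], [-3.02, 3.02]. Speed limits (rad/s): [2.22, 2.22, 2.79, 3.14, 3.14, 3.14].

### API

Orientations are given as [roll, pitch, yaw] about the fixed x, y, z axes, in that order (R = Rz(yaw) Ry(pitch) Rx(roll)).
In Python, from rig import r gives the robot as it stands. The module is installed in compiled form; this text tells all that it offers.
- The arm moves only by the tool apply_moves, never from a script. Its argument "targets" is a list that holds one entry, the list of rows, each a list of 7 numbers: the gripper's target within -1 to 1 (fully open at 1, half-way at 0, shut at -1), then the shift along the tool's x, y, z in cm, then the turn, a rotation vector about the tool's x, y, z in degrees. A call has 1 to 8 rows; each row is the pose to reach, as a shift and turn from the pose measured when the call began, along the tool's axes at that moment; what a row does not reach only later rows make up. A row lasts 1/10 s, in which the tool goes at most 50 mm and 8.59 degrees, less where a joint would pass 70% of its speed; a pose out of reach is approached as far as the arm can. A call with a gripper value outside its range is refused whole. The fingers move at their own pace and stop on an object; "newtons" is the grip in N (left out, the last holds). Time passes only in rows, so rows that repeat a pose let the fingers close. It gives the time, the measured TCP pose, the force and the opening at its end, in the units of the state.
- r.sense(): the state, without advancing time (a new reading comes with each control period).
- r.grab_frame(name): name is "scene" or "top"; returns a dict with "pixels" (420x560x3 uint8, red, green, blue), "fov_y" (degrees; the focal length in pixels is half the picture's height over the tangent of half this angle, whatever the lens; pixels are square), "cx", "cy" (the principal point, pixels), "R" (3x3) and "t" (3): a world point X has camera coordinates R X + t. Camera axes: x right, y down, z forward; pixel columns grow to the right and rows downward; lengths in mm; the calibration is good to about 2 mm. A picture is of the moment at which its call begins. There is no depth.
- r.sign_off(): hands the job in, once; it reports no verdict.
The state is a dict: "clock": time; "qpos": joint angles; "qvel": joint speeds; "joint_efforts": joint torques, N m; "eef_pos": TCP position; "tcp_rot": TCP orientation; "contact_force": force on the tool from outside, world axes, zero at the start; "wrist_torque": the same for the moment, N m; "opening": opening from 0.0 (shut) to 1.0 (fully open).
Only numpy, scipy, OpenCV 4.12 (cv2) and the standard library are available. Lean on these libraries where they do the work, as an engineer would, in place of code of your own. Each camera call takes 0.05 s, during which the arm holds its last target. There are 200 camera calls.

## Working session

There is one attempt and no reset: what is moved stays moved. The work goes in short steps, Python scripts to look and compute and a tool call to move; the robot and the scene stay as the last step left them, time stands still between calls to the robot, and variables do not carry over. Pictures are saved under pics/ and viewed, about 8 in all and at most 12, crops included, and the job is handed in when it is done.

Besides the shell and the picture viewer there is one more tool, called after ">>>" as name(argument=value, ...) on one line, values as JSON. apply_moves: Moves the arm, as the interface text tells. Its arguments: {"type":"object","properties":{"targets":{"type":"array"},"newtons":{"type":"number"}},"required":["targets"]}

```bash
mkdir -p pics; cat > h.py <<'E'
import numpy as np, cv2
from rig import r
def grab(name,fn):
    f=r.grab_frame(name); p=np.array(f["pixels"]); cv2.imwrite(fn,p[:,:,::-1]); np.savez(fn[:-4]+'.npz',p=p,R=np.array(f["R"]),t=np.array(f["t"]),c=[f["fov_y"],f["cx"],f["cy"]]); return f
def load(fn):
    d=np.load(fn[:-4]+'.npz'); return d
def ray(d,uv):
    fov,cx,cy=d['c']; F=d['p'].shape[0]/2/np.tan(np.radians(fov)/2)
    v=d['R'].T@np.array([(uv[0]-cx)/F,(uv[1]-cy)/F,1]); return -d['R'].T@d['t'],v/np.linalg.norm(v)
def onz(d,uv,z):
    o,v=ray(d,uv); return o+v*(z-o[2])/v[2]
def tri(d1,u1,d2,u2):
    o1,v1=ray(d1,u1);o2,v2=ray(d2,u2)
    s=np.linalg.lstsq(np.c_[v1,-v2],o2-o1,rcond=None)[0]
    a,b=o1+s[0]*v1,o2+s[1]*v2
    return (a+b)/2,np.linalg.norm(a-b)
def proj(d,X):
    fov,cx,cy=d['c']; F=d['p'].shape[0]/2/np.tan(np.radians(fov)/2)
    c=d['R']@np.array(X)+d['t']; return np.array([cx+F*c[0]/c[2],cy+F*c[1]/c[2]])
E
python3 - <<'E'
from h import *
np.set_printoptions(precision=2,suppress=True)
for n in("scene","top"):
    f=grab(n,f"pics/{n}0.png"); R=np.array(f["R"]);print(n,f["fov_y"],f["cx"],f["cy"],(-R.T@np.array(f["t"])),R.ravel())
a,b=(cv2.imread(f"pics/{n}0.png") for n in("scene","top"))
cv2.imwrite("pics/both.png",cv2.resize(np.vstack([a,b]),None,fx=.714,fy=.714))
print(r.sense())
E
```

```text
scene 54.23599737491787 289.85081534798536 210.13883987503488 [848.29 318.69 708.6 ] [-0.76  0.65  0.    0.53  0.63 -0.57 -0.37 -0.43 -0.82]
top 49.75441346816876 275.8437367577591 207.34574321281957 [ 449.64  -39.12 1016.02] [-0.03 -1.   -0.01 -0.99  0.03 -0.12  0.12  0.01 -0.99]
{'clock': 0.1, 'qpos': array([ 1.21,  0.35,  1.63, -0.  ,  1.16, -0.  ]), 'qvel': array([-0., -0.,  0., -0., -0., -0.]), 'joint_efforts': array([  0.  , -60.64, -34.28,   0.  ,   0.  ,  -0.  ]), 'eef_pos': array([218.15, 585.24, 230.64]), 'tcp_rot': array([3.14, 0.  , 1.21]), 'contact_force': array([ 0.2 , -0.45, -0.45]), 'wrist_torque': array([ 0.02, -0.01, -0.03]), 'opening': 1.0007542216983558}
```

View pics/scene0.png

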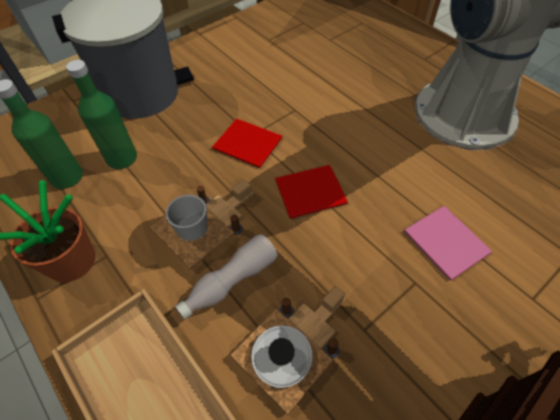

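View pics/top0.png

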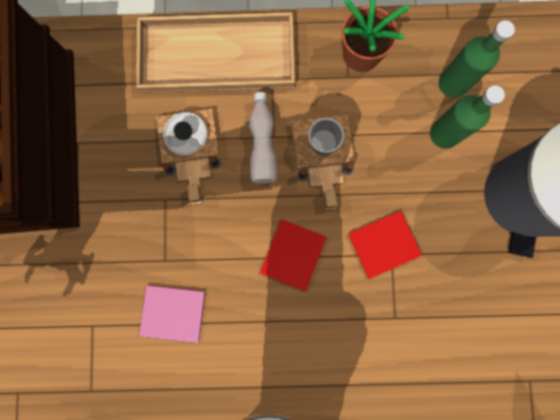

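The stopper stack is at top (185,132) and scene (282,355), with its grip at about top (195,190) and scene (333,303). The cup stack is at top (326,137) and scene (187,217). The red and pink sheets lie elsewhere. I'll confirm with an enlarged crop.

```bash
python3 - <<'E'
from h import *
a=cv2.imread("pics/scene0.png")[275:405,225:355];b=cv2.imread("pics/top0.png")[95:215,140:235]
a=cv2.resize(a,None,fx=3.2,fy=3.2,interpolation=cv2.INTER_CUBIC);b=cv2.resize(b,None,fx=4,fy=4,interpolation=cv2.INTER_CUBIC)
m=np.zeros((480,796,3),np.uint8);m[:a.shape[0],:a.shape[1]]=a;m[:b.shape[0],416:416+b.shape[1]]=b
cv2.imwrite("pics/crop.png",m)
E
```

```text
(no output)
```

View pics/crop.png

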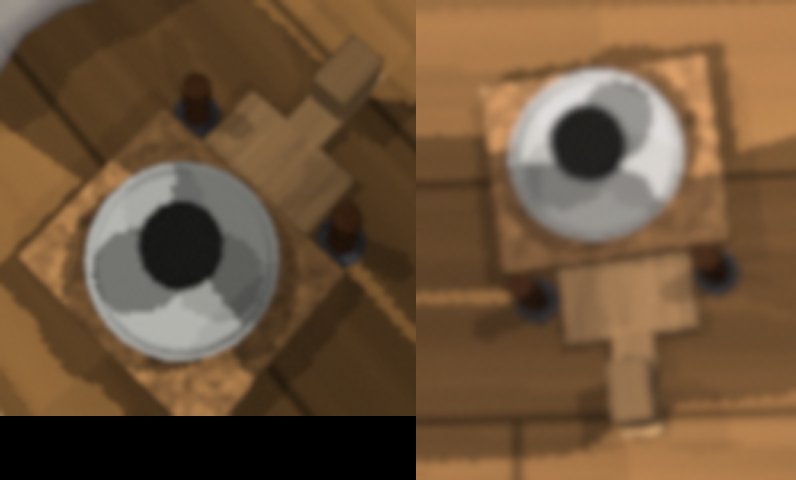

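The crop confirms it: a dark stopper on a light saucer on a brown cork mat, with two posts and the grip block towards the robot. Next I triangulate the marked points.

```bash
python3 - <<'E'
from h import *
np.set_printoptions(precision=1,suppress=True)
s,t=load("pics/scene0.png"),load("pics/top0.png")
S=lambda p:(225+(p[0]+.5)/3.2-.5,275+(p[1]+.5)/3.2-.5)
T=lambda p:(140+(p[0]-416+.5)/4-.5,95+(p[1]+.5)/4-.5)
P={'stoptop':((181,243),(587,143),62),'saucer rim':((181,258),(597,154),36),
'blockTop centre':((349,66),(632,389),38),
'matL(+y,front)?':((348,268),(505,270),20),'mat front right':((165,110),(727,235),20),'mat back left?':((200,432),(480,88),20),'mat back right':((18,258),(712,45),20),
'postL':((345,208),(520,280),45),'postR':((197,80),(706,256),45),
'blade corner R':((250,92),(698,325),10),'blade corner L':((355,185),(567,342),10)}
for k,(a,b,z) in P.items():
    p,e=tri(s,S(a),t,T(b)); print(k,p,'gap %.1f'%e,'S',onz(s,S(a),z)[:2],'T',onz(t,T(b),z)[:2])
E
```

```text
stoptop [738.5 169.3  57.7] gap 1.0 S [739.6 169.9] T [736.9 168.7]
saucer rim [739.3 169.2  33.1] gap 0.5 S [739.9 169.7] T [738.3 168.8]
blockTop centre [605.1 150.   36.3] gap 0.6 S [605.5 150.6] T [605.  149.4]
matL(+y,front)? [676.5 224.6  21.4] gap 2.0 S [675.5 225.1] T [677.5 224.1]
mat front right [693.8  99.2  20. ] gap 0.7 S [693.5  99.5] T [694.  99.]
mat back left? [782.1 236.2  26.6] gap 2.3 S [782.2 234.5] T [783.5 238.9]
mat back right [803.2 108.9  17.5] gap 6.6 S [801.1 112. ] T [804.9 106.4]
postL [664.4 207.4  52. ] gap 0.1 S [662.5 206.2] T [666.  209.3]
postR [676.  106.6  47.6] gap 0.5 S [675.5 105.6] T [676.5 107.1]
blade corner R [646.4 117.8   4.5] gap 1.1 S [648.4 118.9] T [645.  117.3]
blade corner L [638.3 193.3   3.2] gap 0.8 S [640.1 194.8] T [637.3 191.5]
```

Heights match the text (58/62, 33/36, 36/38, 21/20 and 48/45 mm). The board axis from block to mat points at about 0.135 rad, and the block–mat distance is 135 mm. Now I work out the approach.

```bash
cat >> h.py <<'E'
from scipy.spatial.transform import Rotation as Ro
def rel(pos,yaw):
    s=r.sense(); A=Ro.from_euler('xyz',s['tcp_rot']); B=Ro.from_euler('xyz',[np.pi,0,yaw])
    return np.round(A.inv().apply(np.array(pos)-s['eef_pos'])/10,2),np.round(np.degrees((A.inv()*B).as_rotvec()),2)
E
python3 - <<'E'
from h import *
for p in([350,250,231],[605,150,150]): print(rel(p,1.705))
E
```

```text
(array([-26.81,  24.06,  -0.  ]), array([-2.000e-02,  7.000e-02, -2.813e+01]))
(array([-27.26,  51.45,   8.1 ]), array([-2.000e-02,  7.000e-02, -2.813e+01]))
```

>>> apply_moves(targets=[[[1,-26.8,24,0,0,0,-28],[1,-26.8,24,0,0,0,-28],[1,-26.8,24,0,0,0,-28],[1,-26.8,24,0,0,0,-28],[1,-26.8,24,0,0,0,-28],[1,-26.8,24,0,0,0,-28],[1,-26.8,24,0,0,0,-28],[1,-26.8,24,0,0,0,-28]]])

```text
clock: 0.9
eef_pos: [349.9, 246.3, 230.7]
tcp_rot: [-3.14, 0.003, 1.7]
contact_force: [-0.9, -0.1, 0.1]
opening: 0.995
```

```bash
python3 - <<'E'
from h import *
s=r.sense();print(s['eef_pos'],s['tcp_rot'],s['qpos']);print(rel([605,150,150],1.705))
E
```

```text
[349.91346997 246.33597022 230.72523232] [-3.14049481e+00  2.64905591e-03  1.69971721e+00] [ 0.61136569  0.04025758  2.03028557 -0.00209086  1.07325199 -1.08735014]
(array([-12.81,  24.07,   8.08]), array([-0.06,  0.15, -0.3 ]))
```

>>> apply_moves(targets=[[[1,-12.8,24.1,8.1,0,0,0],[1,-12.8,24.1,8.1,0,0,0],[1,-12.8,24.1,8.1,0,0,0],[1,-12.8,24.1,8.1,0,0,0],[1,-12.8,24.1,8.1,0,0,0],[1,-12.8,24.1,8.1,0,0,0],[1,-12.8,24.1,8.1,0,0,0],[1,-12.8,24.1,8.1,0,0,0]]])

```text
clock: 1.7
eef_pos: [605.0, 150.1, 148.7]
tcp_rot: [-3.138, 0.003, 1.699]
contact_force: [-0.2, 0.2, 0.2]
opening: 0.997
```

```bash
python3 - <<'E'
from h import *
s=r.sense();print(s['eef_pos'],s['tcp_rot'],s['qpos'],s['contact_force'])
print(rel([605,150,60],1.705))
print(rel([605,150,9],1.705))
E
```

```text
[605.0448532  150.13260064 148.72504109] [-3.13848950e+00  2.53443732e-03  1.69862975e+00] [ 0.24200594  0.43784532  1.70580417 -0.00256999  1.00131636 -1.4552305 ] [-0.23784148  0.22083255  0.15059035]
(array([0.01, 0.02, 8.87]), array([-0.18,  0.14, -0.37]))
(array([ 0.02,  0.04, 13.97]), array([-0.18,  0.14, -0.37]))
```

Now I descend to 50 mm above the deck and check from the scene camera.

>>> apply_moves(targets=[[[1,0,0,4,0,0,0],[1,0,0,7,0,0,0],[1,0,0,9.7,0,0,0],[1,0,0,9.7,0,0,0]]])

```text
clock: 2.1
eef_pos: [601.1, 150.2, 48.9]
tcp_rot: [-3.132, 0.003, 1.7]
contact_force: [0.1, -0.2, -0.1]
opening: 1.004
```

```bash
python3 - <<'E'
from h import *
print(rel([605,150,10],1.705))
a=[]
for n in("scene","top"):
    grab(n,f"pics/{n}1.png");a.append(cv2.imread(f"pics/{n}1.png"))
a=[cv2.resize(x,(400,400),interpolation=cv2.INTER_CUBIC) for x in(a[0][255:405,225:375],a[1][90:230,125:265])]
cv2.imwrite("pics/c1.png",np.hstack(a))
E
```

```text
(array([-0.06,  0.42,  3.88]), array([-0.54,  0.17, -0.29]))
```

View pics/c1.png

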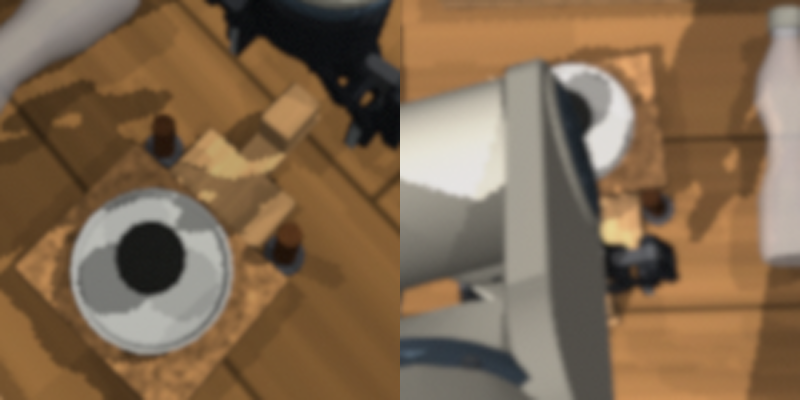

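The left pane shows the fingers at crop (240,35) and (358,130), straddling the block top at (290,112) and clear of the post. Descending.

>>> apply_moves(targets=[[[1,0,0.4,1.5,-0.5,0,0],[1,0,0.4,3,-0.5,0,0],[1,0,0.4,3.9,-0.5,0,0],[1,0,0.4,3.9,-0.5,0,0],[1,0,0.4,3.9,-0.5,0,0]]])

```text
clock: 2.7
eef_pos: [607.9, 151.1, 13.6]
tcp_rot: [3.137, 0.002, 1.7]
contact_force: [-0.1, -0.3, 0.4]
opening: 1.002
```

>>> apply_moves(targets=[[[-0.2,0,0,0,0,0,0],[-0.3,0,0,0,0,0,0],[-0.4,0,0,0,0,0,0],[-0.5,0,0,0,0,0,0],[-0.6,0,0,0,0,0,0],[-0.8,0,0,0,0,0,0],[-1,0,0,0,0,0,0],[-1,0,0,0,0,0,0]]], newtons=40)

```text
clock: 3.5
eef_pos: [608.2, 151.0, 14.0]
tcp_rot: [3.136, 0.003, 1.7]
contact_force: [-0.6, -0.3, 5.5]
opening: 0.273
```

```bash
python3 - <<'E'
from h import *
s=r.sense();print(s)
e=s['eef_pos'];u=np.array([np.cos(.135),np.sin(.135),0])
print(rel(e-145*u+[0,0,0],s['tcp_rot'][2]))
grab("scene","pics/s2.png");a=cv2.imread("pics/s2.png")[255:405,225:375]
cv2.imwrite("pics/c2.png",cv2.resize(a,(400,400),interpolation=cv2.INTER_CUBIC))
E
```

```text
{'clock': 3.5, 'qpos': array([ 0.24271773,  0.61802461,  1.76945008, -0.00457721,  0.74905098,
       -1.45350632]), 'qvel': array([-0.00104796,  0.00085582, -0.00087512, -0.00141666, -0.00051539,
        0.00037992]), 'joint_efforts': array([  0.77127932, -64.50325012, -22.69840837,   0.13903581,
        -0.32637368,  -0.09410596]), 'eef_pos': array([608.21847479, 151.03926447,  13.98651458]), 'tcp_rot': array([3.13619896e+00, 2.51990032e-03, 1.69956141e+00]), 'contact_force': array([-0.55584839, -0.25483302,  5.4751236 ]), 'wrist_torque': array([-0.12454877,  0.12263621, -0.10809089]), 'opening': 0.27306425457113875}
(array([ -0.09, -14.5 ,  -0.08]), array([0.31, 0.14, 0.  ]))
```

View pics/c2.png

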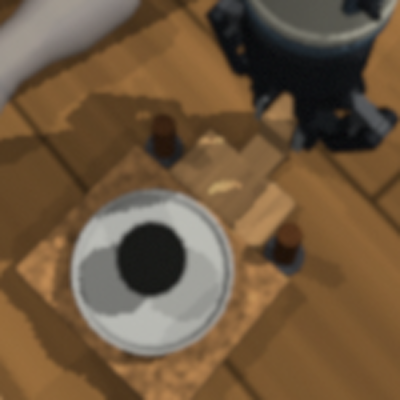

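The jaws stopped at 0.273 (23 mm), so the block is held, and the stack is unchanged. I draw along tool −y, which is 0.129 rad and matches the posts' normal of 0.128. I start with a short first pull.

>>> apply_moves(targets=[[[-1,0,-0.5,0,0,0,0],[-1,0,-1,0,0,0,0],[-1,0,-1.5,0,0,0,0],[-1,0,-2,0,0,0,0],[-1,0,-2.5,0,0,0,0],[-1,0,-2.5,0,0,0,0]]])

```text
clock: 4.15
eef_pos: [582.5, 147.7, 14.0]
tcp_rot: [3.137, 0.003, 1.7]
contact_force: [-0.1, 0.4, 3.0]
opening: 0.272
```

```bash
python3 - <<'E'
from h import *
s=r.sense();print(s['eef_pos'],s['tcp_rot'],s['contact_force'],s['wrist_torque'],s['opening'])
e=s['eef_pos'];e0=np.array([608.2,151,14]);u=np.array([np.cos(.129),np.sin(.129),0])
print(rel(e0-143*u,1.6996))
grab("scene","pics/s3.png");a=cv2.imread("pics/s3.png")[255:405,225:375]
cv2.imwrite("pics/c3.png",cv2.resize(a,(400,400),interpolation=cv2.INTER_CUBIC))
E
```

```text
[582.52860207 147.73528648  13.97260156] [3.13702338e+00 2.52772085e-03 1.69958841e+00] [-0.05722468  0.40014039  2.9524929 ] [ 0.08271839 -0.03626072  0.0118108 ] 0.2724633589301376
(array([-1.000e-02, -1.171e+01, -6.000e-02]), array([ 0.26,  0.14, -0.  ]))
```

View pics/c3.png

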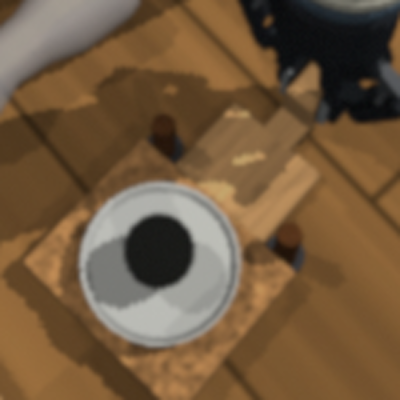

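The blade is centred between the posts (165,135) and (288,240). The mat has come up against them and the stopper is still centred. Drawing the rest.

>>> apply_moves(targets=[[[-1,0,-1.5,0,0,0,0],[-1,0,-3,0,0,0,0],[-1,0,-4.5,0,0,0,0],[-1,0,-6,0,0,0,0],[-1,0,-7.5,0,0,0,0],[-1,0,-9,0,0,0,0],[-1,0,-10.5,0,0,0,0],[-1,0,-11.7,0,0,0,0]]])

```text
clock: 5.0
eef_pos: [466.6, 132.8, 14.0]
tcp_rot: [3.136, 0.002, 1.7]
contact_force: [3.0, 1.2, 6.0]
opening: 0.274
```

>>> apply_moves(targets=[[[-1,0,0,0,0,0,0],[-1,0,0,0,0,0,0],[-1,0,0,0,0,0,0]]])

```text
clock: 5.3
eef_pos: [465.1, 132.5, 13.9]
tcp_rot: [3.14, 0.003, 1.7]
contact_force: [-5.3, 0.2, 11.4]
opening: 0.274
```

```bash
python3 - <<'E'
from h import *
s=r.sense();print(s['eef_pos'],s['tcp_rot'],s['contact_force'],s['opening'])
grab("scene","pics/s4.png");a=cv2.imread("pics/s4.png")[215:405,225:415]
cv2.imwrite("pics/c4.png",cv2.resize(a,(500,500),interpolation=cv2.INTER_CUBIC))
E
```

```text
[465.06751471 132.51871791  13.92618987] [3.13951319e+00 2.69340782e-03 1.69954061e+00] [-5.26047778  0.2075333  11.37896521] 0.27353411076339695
```

View pics/c4.png

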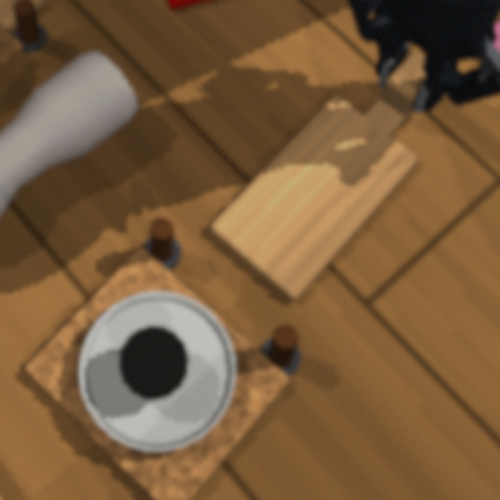

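The board is out past the posts, with its front edge at crop (212,230) to (292,300). The mat is down on the deck and the stopper is upright and centred. Releasing and rising.

>>> apply_moves(targets=[[[-0.3,0,0,0,0,0,0],[0,0,0,0,0,0,0],[0.5,0,0,0,0,0,0],[1,0,0,0,0,0,0],[1,0,0,0,0,0,0],[1,0,0,0,0,0,0],[1,0,0,0,0,0,0]]])

```text
clock: 6.05
eef_pos: [465.1, 132.5, 13.9]
tcp_rot: [3.14, 0.003, 1.699]
contact_force: [-0.6, 0.5, 0.3]
opening: 1.001
```

>>> apply_moves(targets=[[[1,0,0,-2,0,0,0],[1,0,0,-5,0,0,0],[1,0,0,-9,0,0,0],[1,0,0,-14,0,0,0],[1,0,0,-19,0,0,0],[1,0,0,-19,0,0,0]]])

```text
clock: 6.65
eef_pos: [468.3, 134.0, 210.4]
tcp_rot: [3.129, 0.001, 1.699]
contact_force: [0.6, 0.5, 0.0]
opening: 1.001
```

>>> apply_moves(targets=[[[1,5,-10,0,0,0,0],[1,10,-10,0,0,0,0],[1,15,-10,0,0,0,0],[1,20,-10,0,0,0,0],[1,20,-10,0,0,0,0],[1,20,-10,0,0,0,0]]])

```text
clock: 7.25
eef_pos: [342.4, 323.3, 208.8]
tcp_rot: [3.128, -0.0, 1.703]
contact_force: [0.8, -0.6, 0.5]
opening: 1.002
```

```bash
python3 - <<'E'
from h import *
s=r.sense();print(s['eef_pos'],s['contact_force'],s['opening'])
a=[]
for n in("scene","top"):
    grab(n,f"pics/{n}5.png");a.append(cv2.imread(f"pics/{n}5.png"))
a=[cv2.resize(x,(400,400),interpolation=cv2.INTER_CUBIC) for x in(a[0][205:405,225:425],a[1][90:290,100:300])]
cv2.imwrite("pics/c5.png",np.hstack(a))
E
```

```text
[342.41063539 323.31361077 208.75026806] [ 0.84202807 -0.56517952  0.50248166] 1.0016756343622575
```

View pics/c5.png

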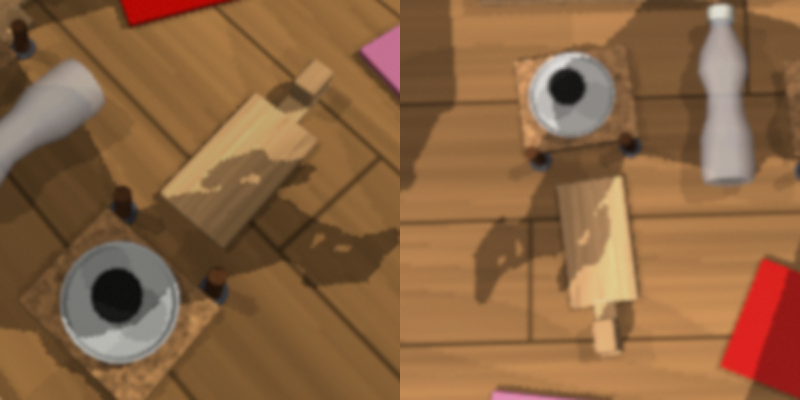

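Released, and everything stands. Next is a numeric check of the final positions and of the other board.

```bash
python3 - <<'E'
from h import *
np.set_printoptions(precision=1,suppress=True)
s,t=load("pics/scene5.png"),load("pics/top5.png")
S=lambda p:(225+p[0]/2,205+p[1]/2); T=lambda p:(100+(p[0]-400)/2,90+p[1]/2)
P={}
for k,a,b in[('block',(315,77),(605,334)),('stopper',(117,295),(567,87)),('saucer',(120,301),(571,95)),('mat FL',(218,303),(528,153)),('mat FR',(113,210),(637,138)),('mat BR',(22,298),(625,47)),('blade far L',(224,245),(558,186)),('blade far R',(162,192),(624,178))]:
    P[k],e=tri(s,S(a),t,T(b));print(k,P[k],'%.1f'%e)
m=(P['mat FL']+P['mat BR'])/2;print('mat',m,'block dist',np.linalg.norm((P['block']-m)[:2]),'stopper',np.linalg.norm((P['stopper']-m)[:2]))
# other board: pixel change around it (top and scene)
for n,(y0,y1,x0,x1) in{'top':(100,210,290,360),'scene':(180,260,150,255)}.items():
    A=cv2.cvtColor(cv2.imread(f"pics/{n}0.png")[y0:y1,x0:x1],6).astype(np.float32);B=cv2.cvtColor(cv2.imread(f"pics/{n}5.png")[y0:y1,x0:x1],6).astype(np.float32)
    print(n,cv2.phaseCorrelate(A,B),'meandiff',np.abs(A-B).mean())
E
```

```text
block [462.  132.8  33.7] 2.9
stopper [735.5 170.3  43. ] 0.2
saucer [732.8 170.6  20.3] 0.3
mat FL [669.8 222.1   9. ] 0.2
mat FR [684.3 100.1   1.6] 2.9
mat BR [791.8 111.7   4.8] 0.9
blade far L [631.1 189.1   5.7] 0.8
blade far R [638.8 115.5  -0. ] 2.4
mat [730.8 166.9   6.9] block dist 271.0020257790021 stopper 5.790406735500094
top ((-0.0009372965082476981, -0.05198881332323424), 0.6317317213725161) meandiff 13.478312
scene ((0.3071537022407753, -0.07316438235888967), 0.7556882713679914) meandiff 12.162976
```

```bash
python3 -c "
from rig import r
print(r.sign_off())"
```

```text
the job is handed in; nothing more can be done
None
```

I gripped the block of the board under the stopper stack and drew the board about 145 mm straight out between its posts. Then I let go, moved the arm clear and handed the job in; the last clock reading was about 7.3 s of the 35 s allowed.

The last checks, measured from both cameras, against the limits:

| Check | Measured | Limit |
|---|---|---|
| Grip block to mat centre, horizontal | about 271 mm | over 236 mm |
| Mat shift from its start | about 6–8 mm sideways, about 12 mm with its 10 mm drop onto the deck | under 30 mm |
| Stopper from mat centre | about 6 mm | under 25 mm |
| Other board, image shift | 0.3 px at most (under 1 mm) | under 15 mm |

- **By eye only:** the stopper looked upright and the board looked flat; I did not measure their tilt.
- **Force:** the force reading was near zero, so the robot was touching nothing.
- **Disagreements:** single triangulated heights scattered by up to about 4 mm, for example 34 mm for the block top against 38 mm in the text, and 1.6 to 9 mm for the mat's top corners against 10 mm. I put that down to picking points by eye in low-resolution pictures.

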